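# Unlock the sample transport case and hold up its opened padlock

### The arm

A 6-joint arm with a two-finger parallel gripper is mounted at the origin on a cart in front of the work surface, level with it; the furniture and walls round the work are solid. World frame = base frame: x ahead of the robot, y to its left, z up, the work surface at z = 0. Lengths are in m, angles in rad, forces in N, time in s.
With the tool pointing down it reaches from about 0.225 to 0.875 m from the base axis. Payload 3.4 kg.
Tool frame: the origin (TCP) lies at the very end of the fingers, on their centre line; the grasp point (between the pads) lies 19 mm behind it (manip.pinch_z is the distance from the TCP to the grasp point, in m); z points along the fingers, y is the line along which they close (so a half turn about z gives the same grasp; the last joint's range is limited). The gripper opens to 85 mm and grips with 20 to 120 N. Pads are 22 mm wide; open, the fingers measure 114 mm over their backs; the gripper's body (76 mm by 85 mm) begins 54 mm behind the grasp point. The pads swing forward as they close: fully open they stand 13 mm farther back than shut.
Start: joints at [1.026, 0.276, 1.505, -0, 1.361, -0.121], TCP at [0.236, 0.524, 0.231] pointing down, gripper open.
Joint ranges: [-2.89, 2.89], [-0.75, 2.08], [0.22, 2.7], [-1.18, 4.32], [0.11, 2.71], [-2.7, 2.7]. Speed limits (rad/s): [2.57, 2.57, 3.14, 3.14, 3.14, 3.14].

### API

Orientations are given as a unit quaternion [w, x, y, z].
In Python, from rig import manip gives the robot as it stands. The module is installed in compiled form; this text tells all that it offers.
- The arm moves only by the shell command python3 -m jog 'ROWS' [FORCE]. ROWS is JSON, a list of rows, each an object of numbers: "dx", "dy", "dz": the shift along the tool's x, y, z each as a share of 25 cm, from -1 to 1; "ax", "ay", "az": the turn, a rotation vector about the tool's x, y, z each as a share of 90 degrees, from -1 to 1; "grip": the opening, from -1 (shut) to 1 (fully open), so that 0 is half open. A call has 1 to 5 rows; each row is the pose to reach, as a shift and turn from the pose commanded when the call began, along the tool's axes at that moment; what a row does not reach only later rows make up. A row lasts 1/12 s, in which the tool goes at most 41.7 mm and 7.16 degrees, less where a joint would pass 70% of its speed; a pose out of reach is approached as far as the arm can. A call with a number of a shift or a turn outside -1 to 1 is refused whole. A call with a gripper value outside its range is refused whole. The fingers move at their own pace and stop on an object; FORCE is the grip in N (left out, the last holds). Time passes only in rows, so rows that repeat a pose let the fingers close. It gives the time, the measured TCP pose, the force, the opening and the grip force at its end, in the units of the state.
- manip.get_state(): the state, without advancing time (a new reading comes with each control period).
- manip.get_image(name): name is "scene" or "top"; returns a dict with "img" (480x640x3 uint8, red, green, blue), "mtx" (3x3 intrinsics, pixels), "k1" (the pictures are not rectified: a ray, as slopes to the right and down, at radius r is drawn at 1 + k1 r^2 times it, then the intrinsics apply), "world_to_cam" (4x4, takes a point from world to camera coordinates). Camera axes: x right, y down, z forward; pixel columns grow to the right and rows downward; lengths in m; the calibration is good to about 2 mm. A picture is of the moment at which its call begins. There is no depth.
- manip.sign_off(): hands the job in; it is judged then, once.
The state is a dict: "clock": time; "qpos": joint angles; "qd": joint speeds; "effort": joint torques, N m; "position": TCP position; "ee_rot": TCP orientation; "contact_force": force on the tool from outside, world axes, zero at the start; "moment": the same for the moment, N m; "width": finger opening in m; "gripper_force": force on a finger pad.
Only numpy, scipy, OpenCV 4.12 (cv2) and the standard library are available. Lean on these libraries where they do the work, as an engineer would, in place of code of your own. Each camera call takes 0.05 s, during which the arm holds its last target. There are 200 camera calls.

### The job

First take the small brown bottle off the lid of the locked sample case and stand it upright on the worktop. Then turn the padlock's black dial, click by click, until its orange line meets the red mark, pull the shackle fully open so that its short leg leaves the staple, and lift the open padlock straight out of its pocket. Finish while holding the padlock level, dial up and shackle still open, at least 10 cm above the lid for the custody check; do not put it down, and leave the other things on the worktop where they are.

Things in the scene. Friction and masses are not known exactly. Their poses are not given: they have to be found in the camera images.
- case: Sample transport case, dark with aluminium edges, 220 (x) x 300 (y) x 95 mm high, fixed. Origin: centre of its underside; z up; -x is its front, over which a steel hasp strap comes up onto the lid. The padlock lies on the lid in a pocket centred at x 0, y +75 mm, its rim 11 mm above the lid. The lid stays shut. The worktop beyond its right-hand (-y) end is free for about 120 mm.
- staple (a point): Middle of the steel staple on the lid: an inverted U of 6 mm bar, 29 mm wide along the case's x, 6 mm along y, its top 33 mm above the lid; the padlock's short leg passes through it. This point lies at x -22, y +29 mm in the case's frame, 18 mm above the lid.
- lock: Steel padlock lying dial up in the pocket, loose, 0.38 kg. Origin: centre of its underside under the dial axis, 4 mm above the lid; axes as the case's at the start. Body 66 (x) x 62 (y) x 28 mm; its lowest 7 mm stand in the pocket, 1.5 mm play. A U shackle of 9 mm bar leaves it toward -y, 14 mm above the underside: short leg at x -22, captive long leg at x +22 mm. Red mark on top at the -x side.
- lock_dial (a joint): Dial angle in rad, counter-clockwise positive from above. 0 = orange line at the red mark; only there (within about 0.1) is the shackle released. A click every 0.628 rad (ten a turn, about 0.06 N m); left alone, the dial springs to the nearest click. It starts one to three clicks on the positive side: turn it clockwise.
- dial_grip (a point): Centre of the dial's grip, on the dial axis, 41 mm above the padlock's underside. The grip is a black fluted round, 36 mm across, from 8 mm below this point to 8 mm above it; under it a skirt 48 mm across with nine white lines and one orange line, which also runs over the grip.
- lock_shackle (a joint): How far the shackle is pulled out of the padlock, in m: 0 = home, 0.036 = fully open (stop). It slides toward the padlock's -y with about 2 N friction and stays where left. From 0.030 the tip of the short leg is clear past the staple, and the padlock can be lifted straight up, the staple passing through the gap.
- shackle_bow (a point): Middle of the shackle's bow, on the centre line of the 9 mm round bar, which here runs along the padlock's x; 99 mm from the dial axis toward -y with the shackle home, 18 mm above the lid; moves with the shackle. Inside the loop about 45 mm are free between bow and staple.
- bottle: Small brown reagent bottle with black cap, body 41 mm across and 53 mm high, cap 28 mm across up to 90 mm total height, 0.09 kg; stands on the lid close to the shackle's bow, in its way. Origin: centre of its underside, z up.
- wash_bottle: Bystander: soft wash bottle with long bent spout, 250 mm high, on the left. Origin: centre of its underside.
- beaker: Bystander: glass beaker, 54 mm across, 58 mm high, behind on the right. Origin: centre of its underside.
- timer: Bystander: white bench timer, 60 x 68 x 18 mm, on the right. Origin: centre of its underside.
Not all that is in view belongs to the job. What is shaped like the bottle but green is not meant.

How it is judged:
By the outcome, as a careful person would: the job done as asked, in the order asked, and still so for the second after the job is handed in, while the arm keeps its last pose, push and grip.
It also fails if it takes over 72 s, if anything falls off the work surface, if the arm or the gripper's body presses on something with over 40 N, if the wrist force passes 120 N, or if a joint passes its speed limit or range.

## Working session

There is one attempt and no reset: what is moved stays moved. The work goes in short steps, Python scripts to look and compute and a shell command to move; the robot and the scene stay as the last step left them, time stands still between calls to the robot, and variables do not carry over. Pictures are saved under pics/ and viewed, at most 10 in all, crops included, and the job is handed in when it is done.

```bash
mkdir -p pics
cat > h.py <<'E'
import numpy as np, cv2
from rig import manip
def shot(name,fn):
    d=manip.get_image(name); cv2.imwrite('pics/'+fn+'.png',d['img'][:,:,::-1]); np.savez('pics/'+fn+'.npz',mtx=d['mtx'],k1=d['k1'],T=d['world_to_cam']); return d
def load(fn): return np.load('pics/'+fn+'.npz')
def proj(d,p):
    T=d['T']; c=T[:3,:3]@np.array(p)+T[:3,3]; s=c[:2]/c[2]; s=s*(1+float(d['k1'])*(s@s)); return (d['mtx']@[s[0],s[1],1])[:2]
def atz(d,uv,z):
    m=d['mtx']; t=np.linalg.solve(m,[uv[0],uv[1],1])[:2]; s=t.copy()
    for _ in range(20): s=t/(1+float(d['k1'])*(s@s))
    R=d['T'][:3,:3]; o=-R.T@d['T'][:3,3]; r=R.T@np.array([s[0],s[1],1]); return o+r*(z-o[2])/r[2]
def crop(fn,out,x0,y0,x1,y1,k):
    i=cv2.imread('pics/'+fn+'.png')[y0:y1,x0:x1]; cv2.imwrite('pics/'+out+'.png',cv2.resize(i,None,fx=k,fy=k,interpolation=cv2.INTER_CUBIC))
E
python3 -c "
from h import *
for n in ('top','scene'):
    d=shot(n,n+'0'); T=d['world_to_cam']; print(n,(-T[:3,:3].T@T[:3,3]).round(3),T.round(2).tolist())
print(manip.get_state())"
```

```text
top [0.399 0.043 1.479] [[0.01, -1.0, 0.0, 0.04], [-0.99, -0.01, -0.14, 0.6], [0.14, -0.0, -0.99, 1.41], [0.0, 0.0, 0.0, 1.0]]
scene [ 0.011 -0.493  1.004] [[0.68, -0.73, 0.01, -0.38], [-0.55, -0.52, -0.66, 0.41], [0.49, 0.44, -0.75, 0.97], [0.0, 0.0, 0.0, 1.0]]
{'clock': 0.1, 'qpos': array([ 1.02597946e+00,  2.76523669e-01,  1.50601339e+00, -2.34601084e-05,
        1.36069406e+00, -1.21008818e-01]), 'qd': array([-0.00139567, -0.00219286, -0.00118672,  0.00095635,  0.00244181,
       -0.00044055]), 'effort': array([ 1.98870104e-03, -4.17699087e+01, -2.46404564e+01,  8.42021655e-05,
        5.80130465e-03,  3.14911165e-05]), 'position': array([0.23622998, 0.52371394, 0.23052809]), 'ee_rot': array([-2.56882316e-04,  2.10319244e-01,  9.77632418e-01, -7.77999482e-04]), 'contact_force': array([-0.28263112, -0.72049025, -0.26215773]), 'moment': array([-4.63424137e-02, -3.72926338e-02,  6.24817883e-05]), 'gripper_force': 0.0, 'width': 0.08544447906227783}
```

View pics/top0.png

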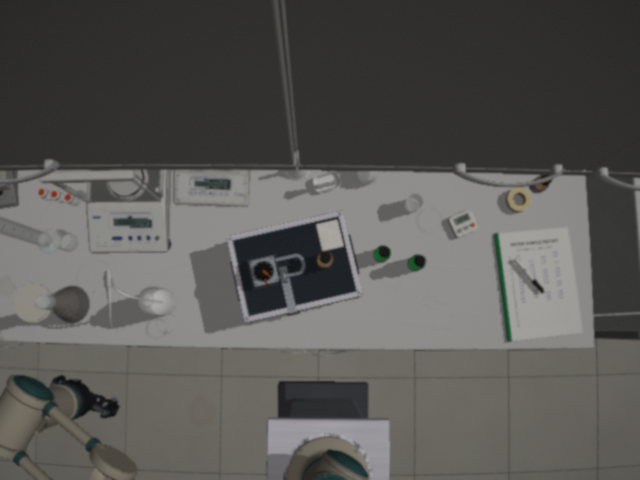

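View pics/scene0.png

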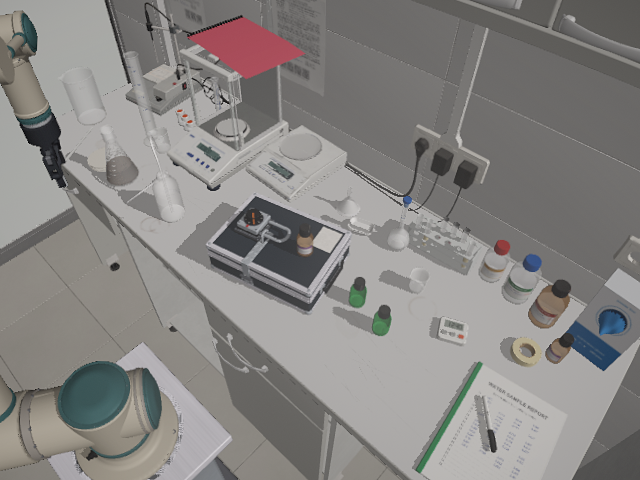

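Top view: case at about (295,266), padlock dial at (263,271), bottle at (325,260), green decoys at (382,254) and (417,263). Scene view: bottle at (306,238), dial at (253,217).

```bash
python3 -c "
from h import *
crop('top0','c1',220,205,370,325,5)
crop('scene0','c2',200,185,360,305,5)"
```

```text
(no output)
```

View pics/c1.png

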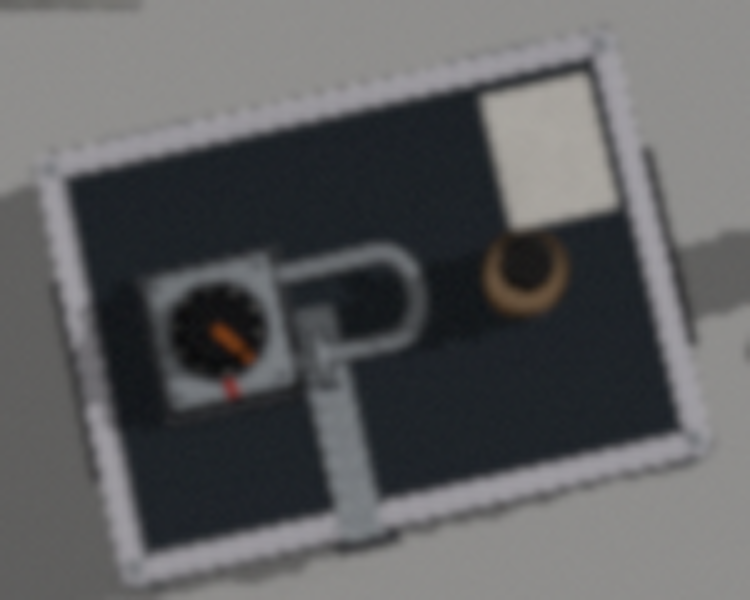

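View pics/c2.png

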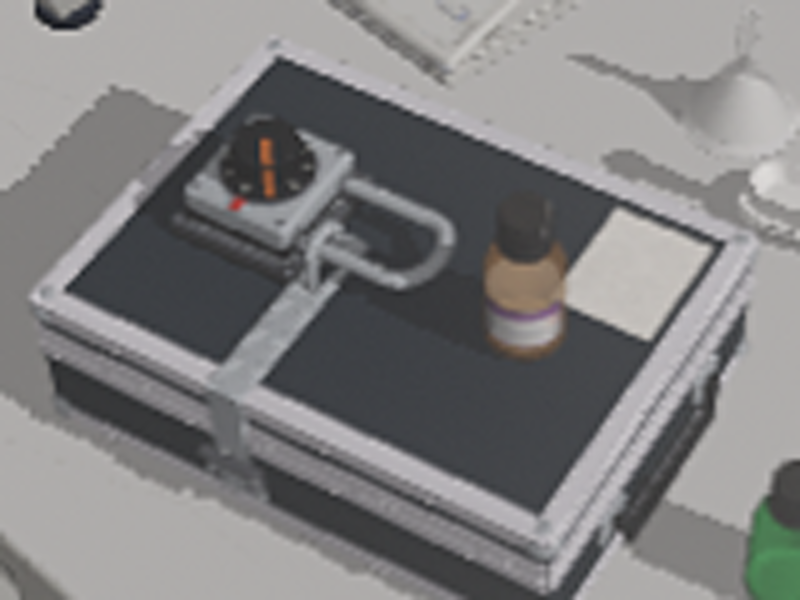

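The crops show the lid corners at (48,165), (600,40), (700,445) and (135,575) in c1. The bottle cap is at (526,262), the dial at (215,330), and the orange line is about 33° CCW of the red mark, so one click.

```bash
python3 -c "
from h import *
d=load('top0'); s=load('scene0')
t=lambda x,y:(220+x/5,205+y/5); q=lambda x,y:(200+x/5,185+y/5)
C=np.array([atz(d,t(*p),.095) for p in [(48,165),(600,40),(700,445),(135,575)]]); S=np.array([atz(s,q(*p),.095) for p in [(275,45),(750,240),(548,550),(38,298)]])
for X in (C,S):
    c=X.mean(0); e=(X[0]+X[3]-X[1]-X[2]); f=X[0]+X[1]-X[2]-X[3]
    print(c.round(4),np.degrees(np.arctan2(e[1],e[0]))-90,np.degrees(np.arctan2(f[1],f[0])),np.linalg.norm(e)/2,np.linalg.norm(f)/2)
print('dial',atz(d,t(215,330),.148),atz(s,q(268,140),.148))
print('cap',atz(d,t(526,260),.185),atz(s,q(525,205),.185), 'base', atz(s,q(525,330),.095))
print('bow outer',atz(d,t(422,300),.113),atz(s,q(446,243),.113))
print('green',atz(d,(383,252),.07),atz(d,(418,260),.07))
print('staple',atz(d,t(320,350),.128))
"
```

```text
[0.5423 0.0926 0.095 ] 13.515051349036767 13.67902221336063 0.28689625796440604 0.21068057795780315
[0.542  0.0893 0.095 ] 13.200838420038636 13.801206851570432 0.29207372013104493 0.21376381524601115
dial [0.52363718 0.16538429 0.148     ] [0.52744482 0.16406402 0.148     ]
cap [0.55457088 0.01692472 0.185     ] [0.5587402  0.01801756 0.185     ] base [0.55812828 0.01695842 0.095     ]
bow outer [0.54285993 0.06666515 0.113     ] [0.56112379 0.07393527 0.113     ]
green [ 0.58271093 -0.13324221  0.07      ] [ 0.56289283 -0.22324644  0.07      ]
staple [0.51628752 0.11579324 0.128     ]
```

```bash
cat > go.py <<'E'
import sys; from h import *
from scipy.spatial.transform import Rotation as Ro
# usage: go.py x y z yaw(deg, of tool y axis): prints remaining shift/turn as shares
s=manip.get_state(); w=s['ee_rot']; R=Ro.from_quat([w[1],w[2],w[3],w[0]])
a=list(map(float,sys.argv[1:])); p=np.array(a[:3]); y=np.radians(a[3])
Y=np.array([np.cos(y),np.sin(y),0]); Z=np.array([0,0,-1.]); G=Ro.from_matrix(np.c_[np.cross(Y,Z),Y,Z])
d=R.inv().apply(p-s['position']); r=(R.inv()*G).as_rotvec()
print('clk',round(s['clock'],2),'pos',s['position'].round(4),'d',(d/.25).round(3),'a',(r/(np.pi/2)).round(3),'F',s['contact_force'].round(1),'w',round(s['width'],4),'gf',s['gripper_force'],'q6',s['qpos'][5].round(2))
E
python3 -m jog '[{"dx":-0.4,"dy":-0.52,"dz":-0.2},{"dx":-0.4,"dy":-0.52,"dz":-0.2},{"dx":-0.4,"dy":-0.52,"dz":-0.2},{"dx":-0.4,"dy":-0.52,"dz":-0.2},{"dx":-0.4,"dy":-0.52,"dz":-0.2}]'
python3 go.py 0.5565 0.0175 0.26 103.6
python3 -c "
from h import *
d=load('top0');s=load('scene0')
print('wash',atz(s,(172,212),0),atz(d,(112,280),.25))"
```

```text
clk 0.1 pos [0.2362 0.5237 0.2305] d [-2.    -1.319 -0.116] a [-0.001 -0.    -0.421] F [-0.3 -0.7 -0.3] w 0.0854 gf 0.0 q6 -0.12
wash [0.4546378  0.45527347 0.        ] [0.48929471 0.49784394 0.25      ]schema error: expected keys dx, dy, dz, ax, ay, az, grip
```

```bash
python3 -m jog '[{"dx":-0.4,"dy":-0.52,"dz":-0.2,"ax":0,"ay":0,"az":0,"grip":1},{"dx":-0.4,"dy":-0.52,"dz":-0.2,"ax":0,"ay":0,"az":0,"grip":1},{"dx":-0.4,"dy":-0.52,"dz":-0.2,"ax":0,"ay":0,"az":0,"grip":1},{"dx":-0.4,"dy":-0.52,"dz":-0.2,"ax":0,"ay":0,"az":0,"grip":1},{"dx":-0.4,"dy":-0.52,"dz":-0.2,"ax":0,"ay":0,"az":0,"grip":1}]'
python3 go.py 0.5565 0.0175 0.26 103.6
```

```text
clock: 0.52
position: [0.275, 0.3596, 0.2831]
ee_rot: [0.002, 0.212, 0.977, -0.001]
contact_force: [0.2, 0.3, 0.5]
width: 0.0855
gripper_force: 0.0
clk 0.52 pos [0.275  0.3596 0.2831] d [-1.591 -0.779  0.099] a [-0.001  0.002 -0.423] F [0.2 0.3 0.5] w 0.0855 gf 0.0 q6 -0.38
```

```bash
python3 -m jog '[{"dx":-0.72,"dy":-0.35,"dz":0,"ax":0,"ay":0,"az":0,"grip":1},{"dx":-0.72,"dy":-0.35,"dz":0,"ax":0,"ay":0,"az":0,"grip":1},{"dx":-0.72,"dy":-0.35,"dz":0,"ax":0,"ay":0,"az":0,"grip":1},{"dx":-0.72,"dy":-0.35,"dz":0,"ax":0,"ay":0,"az":0,"grip":1},{"dx":-0.72,"dy":-0.35,"dz":0,"ax":0,"ay":0,"az":0,"grip":1}]' >/dev/null
python3 -m jog '[{"dx":-0.72,"dy":-0.35,"dz":0,"ax":0,"ay":0,"az":-0.4,"grip":1},{"dx":-0.72,"dy":-0.35,"dz":0,"ax":0,"ay":0,"az":-0.4,"grip":1},{"dx":-0.72,"dy":-0.35,"dz":0,"ax":0,"ay":0,"az":-0.4,"grip":1},{"dx":-0.72,"dy":-0.35,"dz":0,"ax":0,"ay":0,"az":-0.4,"grip":1},{"dx":-0.72,"dy":-0.35,"dz":0,"ax":0,"ay":0,"az":-0.4,"grip":1}]'
python3 go.py 0.5565 0.0175 0.26 103.6
```

```text
clock: 1.35
position: [0.526, 0.0624, 0.2808]
ee_rot: [-0.0, -0.079, 0.997, 0.0]
contact_force: [0.6, 0.3, -0.1]
width: 0.0856
gripper_force: 0.0
clk 1.35 pos [0.526  0.0624 0.2808] d [-0.092 -0.197  0.083] a [ 0.001 -0.    -0.051] F [ 0.6  0.3 -0.1] w 0.0856 gf 0.0 q6 -1.74
```

```bash
python3 -m jog '[{"dx":-0.09,"dy":-0.15,"dz":0.08,"ax":0,"ay":0,"az":0,"grip":1},{"dx":-0.09,"dy":-0.15,"dz":0.08,"ax":0,"ay":0,"az":0,"grip":0.1},{"dx":-0.09,"dy":-0.15,"dz":0.08,"ax":0,"ay":0,"az":0,"grip":0.1},{"dx":-0.09,"dy":-0.15,"dz":0.08,"ax":0,"ay":0,"az":0,"grip":0.1},{"dx":-0.09,"dy":-0.15,"dz":0.08,"ax":0,"ay":0,"az":0,"grip":0.1}]' 30 >/dev/null
python3 -c "
from h import *
shot('scene','s1')
crop('s1','s1c',200,120,400,270,4)"
python3 go.py 0.5565 0.0175 0.148 103.6
```

```text
clk 1.82 pos [0.5523 0.0312 0.2618] d [-0.008 -0.057  0.455] a [ 0.     0.    -0.053] F [-0.1  0.4  0. ] w 0.047 gf 0.0 q6 -1.79
```

View pics/s1c.png

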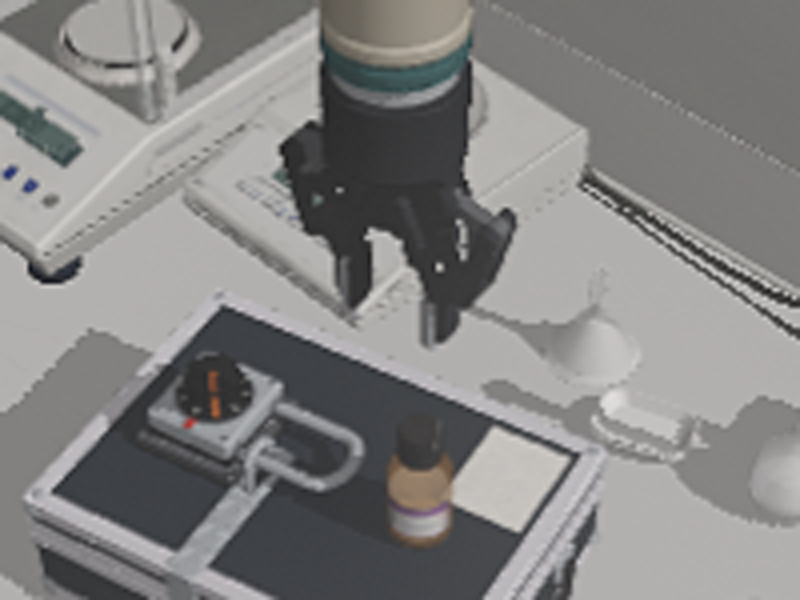

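The picture shows the gripper half open above the bottle, with its fingertips at (350,305) and (435,340). The bottle still stands with its cap at (420,435). I'll lower and grip the cap.

```bash
python3 -m jog '[{"dx":-0.01,"dy":-0.057,"dz":0.1,"ax":0,"ay":0,"az":-0.05,"grip":0.1},{"dx":-0.01,"dy":-0.057,"dz":0.2,"ax":0,"ay":0,"az":-0.05,"grip":0.1},{"dx":-0.01,"dy":-0.057,"dz":0.35,"ax":0,"ay":0,"az":-0.05,"grip":0.1},{"dx":-0.01,"dy":-0.057,"dz":0.455,"ax":0,"ay":0,"az":-0.05,"grip":0.1},{"dx":-0.01,"dy":-0.057,"dz":0.455,"ax":0,"ay":0,"az":-0.05,"grip":0.1}]' 30
python3 -m jog '[{"dx":0,"dy":0,"dz":0,"ax":0,"ay":0,"az":0,"grip":-0.6},{"dx":0,"dy":0,"dz":0,"ax":0,"ay":0,"az":0,"grip":-0.6},{"dx":0,"dy":0,"dz":0,"ax":0,"ay":0,"az":0,"grip":-0.6},{"dx":0,"dy":0,"dz":0,"ax":0,"ay":0,"az":0,"grip":-0.6},{"dx":0,"dy":0,"dz":0,"ax":0,"ay":0,"az":0,"grip":-0.6}]' 30
python3 go.py 0.5565 0.0175 0.148 103.6
```

```text
clock: 2.23
position: [0.553, 0.0179, 0.1432]
ee_rot: [-0.005, -0.116, 0.993, 0.001]
contact_force: [-1.1, -0.2, 0.2]
width: 0.0468
gripper_force: 0.0
clock: 2.65
position: [0.5591, 0.0165, 0.1501]
ee_rot: [0.002, -0.115, 0.993, -0.0]
contact_force: [-0.6, 1.7, 7.1]
width: 0.0273
gripper_force: 30.0
clk 2.65 pos [0.5591 0.0165 0.1501] d [0.009 0.006 0.008] a [-0.     0.003 -0.004] F [-0.6  1.7  7.1] w 0.0273 gf 30.01838207244873 q6 -1.9
```

```bash
python3 -m jog '[{"dx":0,"dy":0,"dz":-0.05,"ax":0,"ay":0,"az":0,"grip":-0.6},{"dx":0,"dy":0,"dz":-0.15,"ax":0,"ay":0,"az":0,"grip":-0.6},{"dx":0,"dy":0,"dz":-0.3,"ax":0,"ay":0,"az":0,"grip":-0.6},{"dx":0,"dy":0,"dz":-0.3,"ax":0,"ay":0,"az":0,"grip":-0.6},{"dx":0,"dy":0,"dz":-0.3,"ax":0,"ay":0,"az":0,"grip":-0.6}]' 30
python3 go.py 0.43 -0.15 0.22 103.6
```

```text
clock: 3.07
position: [0.5594, 0.0159, 0.2257]
ee_rot: [0.003, -0.115, 0.993, -0.001]
contact_force: [-0.6, 0.7, -1.0]
width: 0.027
gripper_force: 29.7
clk 3.07 pos [0.5594 0.0159 0.2257] d [ 0.656 -0.528  0.02 ] a [-0.001  0.004 -0.004] F [-0.6  0.7 -1. ] w 0.027 gf 29.749939441680908 q6 -1.9
```

```bash
python3 -m jog '[{"dx":0.1,"dy":-0.08,"dz":0,"ax":0,"ay":0,"az":0,"grip":-0.6},{"dx":0.2,"dy":-0.16,"dz":0,"ax":0,"ay":0,"az":0,"grip":-0.6},{"dx":0.3,"dy":-0.24,"dz":0,"ax":0,"ay":0,"az":0,"grip":-0.6},{"dx":0.4,"dy":-0.32,"dz":0,"ax":0,"ay":0,"az":0,"grip":-0.6},{"dx":0.5,"dy":-0.4,"dz":0,"ax":0,"ay":0,"az":0,"grip":-0.6}]' 30 >/dev/null
python3 -m jog '[{"dx":0.07,"dy":-0.06,"dz":0,"ax":0,"ay":0,"az":0,"grip":-0.6},{"dx":0.15,"dy":-0.12,"dz":0.1,"ax":0,"ay":0,"az":0,"grip":-0.6},{"dx":0.15,"dy":-0.12,"dz":0.2,"ax":0,"ay":0,"az":0,"grip":-0.6},{"dx":0.15,"dy":-0.12,"dz":0.3,"ax":0,"ay":0,"az":0,"grip":-0.6},{"dx":0.15,"dy":-0.12,"dz":0.4,"ax":0,"ay":0,"az":0,"grip":-0.6}]' 30
python3 -m jog '[{"dx":0,"dy":0,"dz":0,"ax":0,"ay":0,"az":0,"grip":-0.6},{"dx":0,"dy":0,"dz":0,"ax":0,"ay":0,"az":0,"grip":-0.6}]' 30
python3 go.py 0.43 -0.15 0.057 103.6
```

```text
clock: 3.9
position: [0.4279, -0.1477, 0.1209]
ee_rot: [-0.0, -0.114, 0.993, 0.0]
contact_force: [0.1, -0.5, -1.1]
width: 0.0272
gripper_force: 29.8
clock: 4.07
position: [0.4276, -0.1469, 0.1212]
ee_rot: [-0.002, -0.115, 0.993, 0.001]
contact_force: [-0.7, 0.9, -1.3]
width: 0.0271
gripper_force: 29.9
clk 4.07 pos [ 0.4276 -0.1469  0.1212] d [-0.008 -0.015  0.257] a [ 0.002 -0.002 -0.004] F [-0.7  0.9 -1.3] w 0.0271 gf 29.8591947555542 q6 -2.29
```

```bash
python3 -m jog '[{"dx":0,"dy":0,"dz":0.08,"ax":0,"ay":0,"az":0,"grip":-0.6},{"dx":0,"dy":0,"dz":0.16,"ax":0,"ay":0,"az":0,"grip":-0.6},{"dx":0,"dy":0,"dz":0.22,"ax":0,"ay":0,"az":0,"grip":-0.6},{"dx":0,"dy":0,"dz":0.25,"ax":0,"ay":0,"az":0,"grip":-0.6},{"dx":0,"dy":0,"dz":0.25,"ax":0,"ay":0,"az":0,"grip":-0.6}]' 30
python3 -m jog '[{"dx":0,"dy":0,"dz":0.008,"ax":0,"ay":0,"az":0,"grip":-0.6},{"dx":0,"dy":0,"dz":0.008,"ax":0,"ay":0,"az":0,"grip":-0.6}]' 30
```

```text
clock: 4.48
position: [0.4291, -0.1474, 0.0598]
ee_rot: [-0.0, -0.115, 0.993, 0.0]
contact_force: [0.6, 0.6, -1.1]
width: 0.0273
gripper_force: 29.9
clock: 4.65
position: [0.4302, -0.148, 0.0591]
ee_rot: [0.001, -0.115, 0.993, -0.001]
contact_force: [0.2, 0.4, -1.6]
width: 0.0272
gripper_force: 29.9
```

```bash
for i in 1 2; do python3 -m jog '[{"dx":0,"dy":0,"dz":0.008,"ax":0,"ay":0,"az":0,"grip":-0.6},{"dx":0,"dy":0,"dz":0.008,"ax":0,"ay":0,"az":0,"grip":-0.6}]' 30 | grep -E "pos|cont"; done
```

```text
position: [0.4296, -0.1478, 0.0566]
contact_force: [0.0, -0.5, -1.4]
position: [0.4297, -0.1478, 0.0551]
contact_force: [-1.7, 1.0, 6.7]
```

Contact; release and rise.

```bash
python3 -m jog '[{"dx":0,"dy":0,"dz":0,"ax":0,"ay":0,"az":0,"grip":0.1},{"dx":0,"dy":0,"dz":0,"ax":0,"ay":0,"az":0,"grip":0.1},{"dx":0,"dy":0,"dz":0,"ax":0,"ay":0,"az":0,"grip":0.1},{"dx":0,"dy":0,"dz":-0.1,"ax":0,"ay":0,"az":0,"grip":0.1},{"dx":0,"dy":0,"dz":-0.2,"ax":0,"ay":0,"az":0,"grip":0.1}]' 30 >/dev/null
python3 -m jog '[{"dx":0,"dy":0,"dz":-0.15,"ax":0,"ay":0,"az":0,"grip":0.1},{"dx":0,"dy":0,"dz":-0.3,"ax":0,"ay":0,"az":0,"grip":0.1},{"dx":0,"dy":0,"dz":-0.45,"ax":0,"ay":0,"az":0,"grip":0.1},{"dx":0,"dy":0,"dz":-0.56,"ax":0,"ay":0,"az":0,"grip":0.1},{"dx":0,"dy":0,"dz":-0.56,"ax":0,"ay":0,"az":0,"grip":0.1}]' 30
python3 go.py 0.525 0.164 0.24 103.6
python3 -c "
from h import *
shot('scene','s2')
crop('s2','s2c',200,180,440,340,3)"
```

```text
clock: 5.82
position: [0.4324, -0.1493, 0.25]
ee_rot: [0.005, -0.115, 0.993, -0.003]
contact_force: [1.1, -0.6, 0.6]
width: 0.0469
gripper_force: 0.0
clk 5.82 pos [ 0.4324 -0.1493  0.25  ] d [-0.647  1.135  0.037] a [-0.005  0.006 -0.004] F [ 1.1 -0.6  0.6] w 0.0469 gf 0.0 q6 -2.29
```

View pics/s2c.png

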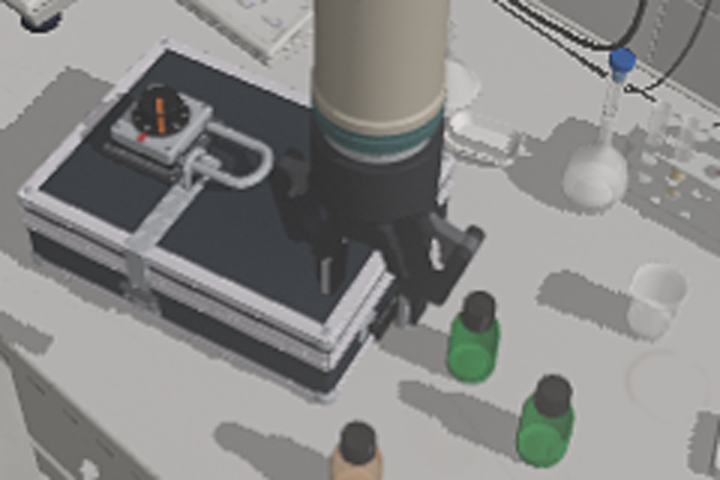

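Bottle stands upright on the worktop at (358,450). Next is the dial.

```bash
python3 -m jog '[{"dx":-0.07,"dy":0.13,"dz":0,"ax":0,"ay":0,"az":0,"grip":0.2},{"dx":-0.14,"dy":0.26,"dz":0,"ax":0,"ay":0,"az":0,"grip":0.2},{"dx":-0.21,"dy":0.39,"dz":0,"ax":0,"ay":0,"az":0,"grip":0.2},{"dx":-0.28,"dy":0.52,"dz":0,"ax":0,"ay":0,"az":0,"grip":0.2},{"dx":-0.36,"dy":0.65,"dz":0,"ax":0,"ay":0,"az":0,"grip":0.2}]' 30 >/dev/null
python3 -m jog '[{"dx":-0.07,"dy":0.13,"dz":0,"ax":0,"ay":0,"az":0,"grip":0.2},{"dx":-0.14,"dy":0.26,"dz":0,"ax":0,"ay":0,"az":0,"grip":0.2},{"dx":-0.21,"dy":0.38,"dz":0,"ax":0,"ay":0,"az":0,"grip":0.2},{"dx":-0.28,"dy":0.48,"dz":0,"ax":0,"ay":0,"az":0,"grip":0.2},{"dx":-0.28,"dy":0.48,"dz":0,"ax":0,"ay":0,"az":0,"grip":0.2}]' 30 >/dev/null
python3 -m jog '[{"dx":0,"dy":0,"dz":0,"ax":0,"ay":0,"az":0,"grip":0.2},{"dx":0,"dy":0,"dz":0,"ax":0,"ay":0,"az":0,"grip":0.2}]' >/dev/null
python3 go.py 0.525 0.164 0.135 103.6
```

```text
clk 6.87 pos [0.5193 0.1635 0.2424] d [-0.024 -0.003  0.43 ] a [-0.    -0.002 -0.004] F [-0.8 -0.1 -0.6] w 0.0515 gf 0.0 q6 -1.62
```

```bash
python3 -m jog '[{"dx":-0.022,"dy":-0.003,"dz":0.1,"ax":0,"ay":0,"az":0,"grip":0.25},{"dx":-0.022,"dy":-0.003,"dz":0.25,"ax":0,"ay":0,"az":0,"grip":0.25},{"dx":-0.022,"dy":-0.003,"dz":0.35,"ax":0,"ay":0,"az":0,"grip":0.25},{"dx":-0.022,"dy":-0.003,"dz":0.42,"ax":0,"ay":0,"az":0,"grip":0.25},{"dx":-0.022,"dy":-0.003,"dz":0.43,"ax":0,"ay":0,"az":0,"grip":0.25}]' 30
python3 -m jog '[{"dx":0,"dy":0,"dz":0,"ax":0,"ay":0,"az":0,"grip":0.25},{"dx":0,"dy":0,"dz":0,"ax":0,"ay":0,"az":0,"grip":-0.4},{"dx":0,"dy":0,"dz":0,"ax":0,"ay":0,"az":0,"grip":-0.4},{"dx":0,"dy":0,"dz":0,"ax":0,"ay":0,"az":0,"grip":-0.4},{"dx":0,"dy":0,"dz":0,"ax":0,"ay":0,"az":0,"grip":-0.4}]' 30
python3 go.py 0.525 0.164 0.135 103.6
```

```text
clock: 7.28
position: [0.5224, 0.1623, 0.1327]
ee_rot: [-0.004, -0.114, 0.993, -0.0]
contact_force: [-0.9, -0.2, -0.1]
width: 0.0531
gripper_force: 0.0
clock: 7.7
position: [0.5268, 0.1646, 0.1383]
ee_rot: [0.002, -0.115, 0.993, 0.0]
contact_force: [-0.5, 0.1, 6.5]
width: 0.0345
gripper_force: 30.4
clk 7.7 pos [0.5268 0.1646 0.1383] d [ 0.008 -0.001  0.013] a [-0.     0.002 -0.004] F [-0.5  0.1  6.5] w 0.0345 gf 30.420366525650024 q6 -1.62
```

```bash
python3 -m jog '[{"dx":0,"dy":0,"dz":0,"ax":0,"ay":0,"az":0.07,"grip":-0.4},{"dx":0,"dy":0,"dz":0,"ax":0,"ay":0,"az":0.14,"grip":-0.4},{"dx":0,"dy":0,"dz":0,"ax":0,"ay":0,"az":0.21,"grip":-0.4},{"dx":0,"dy":0,"dz":0,"ax":0,"ay":0,"az":0.28,"grip":-0.4},{"dx":0,"dy":0,"dz":0,"ax":0,"ay":0,"az":0.35,"grip":-0.4}]' 40
python3 -m jog '[{"dx":0,"dy":0,"dz":0,"ax":0,"ay":0,"az":0.05,"grip":-0.4},{"dx":0,"dy":0,"dz":0,"ax":0,"ay":0,"az":0.05,"grip":-0.4},{"dx":0,"dy":0,"dz":0,"ax":0,"ay":0,"az":0.05,"grip":-0.4},{"dx":0,"dy":0,"dz":0,"ax":0,"ay":0,"az":0.05,"grip":-0.4}]' 40
python3 go.py 0.525 0.164 0.135 67.6
python3 -m jog '[{"dx":0,"dy":0,"dz":0,"ax":0,"ay":0,"az":0,"grip":0.25},{"dx":0,"dy":0,"dz":0,"ax":0,"ay":0,"az":0,"grip":0.25},{"dx":0,"dy":0,"dz":0,"ax":0,"ay":0,"az":0,"grip":0.25},{"dx":0,"dy":0,"dz":-0.15,"ax":0,"ay":0,"az":0,"grip":0.25},{"dx":0,"dy":0,"dz":-0.3,"ax":0,"ay":0,"az":0,"grip":0.25}]' 30 >/dev/null
python3 -m jog '[{"dx":0,"dy":-0.16,"dz":0,"ax":0,"ay":0,"az":0,"grip":0},{"dx":0,"dy":-0.3,"dz":0,"ax":0,"ay":0,"az":0,"grip":0},{"dx":0,"dy":-0.4,"dz":0,"ax":0,"ay":0,"az":0,"grip":0},{"dx":0,"dy":-0.4,"dz":0,"ax":0,"ay":0,"az":0,"grip":0}]'
python3 -c "
from h import *
shot('scene','s3')
crop('s3','s3c',215,175,335,265,5)"
python3 go.py 0.5476 0.0677 0.16 103.6
```

```text
clock: 8.12
position: [0.5268, 0.1639, 0.1384]
ee_rot: [0.002, 0.161, 0.987, -0.0]
contact_force: [-0.7, -1.9, 5.4]
width: 0.0337
gripper_force: 39.2
clock: 8.45
position: [0.5268, 0.1638, 0.1384]
ee_rot: [0.002, 0.197, 0.98, -0.0]
contact_force: [-1.3, -1.4, 5.7]
width: 0.034
gripper_force: 39.2
clk 8.45 pos [0.5268 0.1638 0.1384] d [ 0.007 -0.002  0.013] a [-0.     0.002 -0.004] F [-1.3 -1.4  5.7] w 0.034 gf 39.24953877925873 q6 -1.0
clock: 9.2
position: [0.4849, 0.0691, 0.2117]
ee_rot: [-0.001, 0.199, 0.98, -0.001]
contact_force: [-0.4, 0.2, 0.3]
width: 0.0427
gripper_force: 0.0
clk 9.25 pos [0.4863 0.0709 0.2117] d [-0.231  0.084  0.207] a [-0.    -0.    -0.406] F [-0.1  0.6 -0.8] w 0.0429 gf 0.0 q6 -1.17
```

View pics/s3c.png

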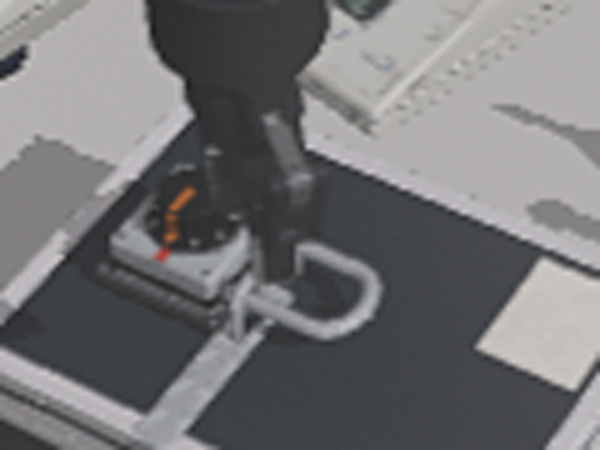

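The orange line now meets the red mark at (163,255). Next, the shackle bow.

```bash
python3 -m jog '[{"dx":-0.1,"dy":0.04,"dz":0.04,"ax":0,"ay":0,"az":-0.08,"grip":-0.2},{"dx":-0.2,"dy":0.08,"dz":0.06,"ax":0,"ay":0,"az":-0.16,"grip":-0.2},{"dx":-0.23,"dy":0.084,"dz":0.06,"ax":0,"ay":0,"az":-0.24,"grip":-0.2},{"dx":-0.23,"dy":0.084,"dz":0.06,"ax":0,"ay":0,"az":-0.32,"grip":-0.2},{"dx":-0.23,"dy":0.084,"dz":0.06,"ax":0,"ay":0,"az":-0.39,"grip":-0.2}]' 30 >/dev/null
python3 -m jog '[{"dx":0,"dy":0,"dz":0,"ax":0,"ay":0,"az":-0.01,"grip":-0.2},{"dx":0,"dy":0,"dz":0,"ax":0,"ay":0,"az":-0.01,"grip":-0.2},{"dx":0,"dy":0,"dz":0,"ax":0,"ay":0,"az":-0.01,"grip":-0.2}]' >/dev/null
python3 -c "
from h import *
shot('scene','s4')
crop('s4','s4c',215,165,335,255,5)"
python3 go.py 0.5476 0.0677 0.102 103.6
```

```text
clk 9.97 pos [0.5484 0.0699 0.1965] d [ 0.005 -0.008  0.378] a [ 0.     0.    -0.005] F [ 0.6 -0.   0. ] w 0.034 gf 0.0 q6 -1.8
```

View pics/s4c.png

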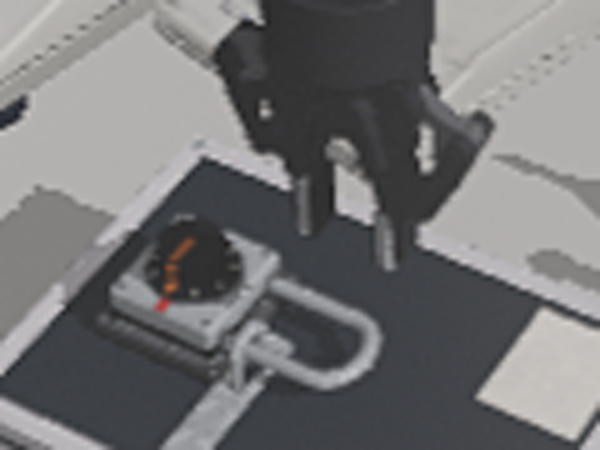

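The dial is set, with its line at (175,285) against the red mark at (163,305). The fingers are above the bow, which is at about (365,350). I'll check the bow's projection.

```bash
python3 -c "
from h import *
s=load('s4');d=load('top0')
c,sn=np.cos(np.radians(13.6)),np.sin(np.radians(13.6))
for x,y in [(0,-.024),(0,-.0285),(0,-.0195),(-.022,.0),(.022,0)]:
    p=[.542+c*x-sn*y,.091+sn*x+c*y,.113]
    a=proj(s,p);b=proj(d,p); print(x,y,(a-[215,165])*5,(b-[220,205])*5)"
```

```text
0 -0.024 [360.93005737 364.32873216] [420.07549848 290.34155101]
0 -0.0285 [368.73716032 367.74750946] [428.95930711 288.29878213]
0 -0.0195 [353.14234077 360.91833211] [411.19031403 292.38441002]
-0.022 0.0 [296.1377665  375.26939475] [382.55575761 344.5315956 ]
0.022 0 [342.61242015 317.81409888] [362.83977797 258.1140793 ]
```

```bash
python3 -m jog '[{"dx":0,"dy":-0.008,"dz":0.1,"ax":0,"ay":0,"az":0,"grip":-0.2},{"dx":0,"dy":-0.008,"dz":0.2,"ax":0,"ay":0,"az":0,"grip":-0.2},{"dx":0,"dy":-0.008,"dz":0.28,"ax":0,"ay":0,"az":0,"grip":-0.2},{"dx":0,"dy":-0.008,"dz":0.33,"ax":0,"ay":0,"az":0,"grip":-0.2},{"dx":0,"dy":-0.008,"dz":0.33,"ax":0,"ay":0,"az":0,"grip":-0.2}]' 30 
python3 -m jog '[{"dx":0,"dy":0,"dz":0.01,"ax":0,"ay":0,"az":0,"grip":-0.2},{"dx":0,"dy":0,"dz":0.02,"ax":0,"ay":0,"az":0,"grip":-0.2},{"dx":0,"dy":0,"dz":0.03,"ax":0,"ay":0,"az":0,"grip":-0.2},{"dx":0,"dy":0,"dz":0.03,"ax":0,"ay":0,"az":0,"grip":-0.2}]' 30
python3 go.py 0.5476 0.0677 0.102 103.6
```

```text
clock: 10.38
position: [0.5464, 0.0676, 0.1113]
ee_rot: [-0.003, -0.114, 0.993, 0.0]
contact_force: [-0.1, -0.2, -0.3]
width: 0.034
gripper_force: 0.0
clock: 10.72
position: [0.5491, 0.0675, 0.1071]
ee_rot: [0.001, -0.115, 0.993, -0.0]
contact_force: [0.5, 0.1, -0.4]
width: 0.0339
gripper_force: 0.0
clk 10.72 pos [0.5491 0.0675 0.1071] d [0.006 0.002 0.02 ] a [-0.     0.001 -0.004] F [ 0.5  0.1 -0.4] w 0.0339 gf 0.0 q6 -1.8
```

```bash
python3 -m jog '[{"dx":0,"dy":0,"dz":0.015,"ax":0,"ay":0,"az":0,"grip":-0.2},{"dx":0,"dy":0,"dz":0.015,"ax":0,"ay":0,"az":0,"grip":-1},{"dx":0,"dy":0,"dz":0.015,"ax":0,"ay":0,"az":0,"grip":-1},{"dx":0,"dy":0,"dz":0.015,"ax":0,"ay":0,"az":0,"grip":-1},{"dx":0,"dy":0,"dz":0.015,"ax":0,"ay":0,"az":0,"grip":-1}]' 30 
python3 -m jog '[{"dx":0,"dy":0,"dz":0,"ax":0,"ay":0,"az":0,"grip":-1},{"dx":0,"dy":0,"dz":0,"ax":0,"ay":0,"az":0,"grip":-1}]'
```

```text
clock: 11.13
position: [0.5486, 0.0676, 0.1029]
ee_rot: [-0.0, -0.115, 0.993, 0.0]
contact_force: [-1.1, 0.5, 0.5]
width: 0.0096
gripper_force: 27.7
clock: 11.3
position: [0.5487, 0.0676, 0.1029]
ee_rot: [-0.0, -0.115, 0.993, 0.0]
contact_force: [-0.6, 0.8, 1.3]
width: 0.0095
gripper_force: 27.7
```

```bash
python3 -m jog '[{"dx":0,"dy":-0.03,"dz":0,"ax":0,"ay":0,"az":0,"grip":-1},{"dx":0,"dy":-0.06,"dz":0,"ax":0,"ay":0,"az":0,"grip":-1},{"dx":0,"dy":-0.09,"dz":0,"ax":0,"ay":0,"az":0,"grip":-1},{"dx":0,"dy":-0.12,"dz":0,"ax":0,"ay":0,"az":0,"grip":-1},{"dx":0,"dy":-0.12,"dz":0,"ax":0,"ay":0,"az":0,"grip":-1}]' 30 
python3 -m jog '[{"dx":0,"dy":-0.01,"dz":0,"ax":0,"ay":0,"az":0,"grip":-1},{"dx":0,"dy":-0.02,"dz":0,"ax":0,"ay":0,"az":0,"grip":-1},{"dx":0,"dy":-0.02,"dz":0,"ax":0,"ay":0,"az":0,"grip":-1}]'
python3 go.py 0.5487 0.0676 0.103 103.2
```

```text
clock: 11.72
position: [0.5563, 0.036, 0.1028]
ee_rot: [0.0, -0.115, 0.993, -0.001]
contact_force: [-0.4, -2.1, 0.4]
width: 0.0093
gripper_force: 28.0
clock: 11.97
position: [0.5568, 0.0336, 0.1027]
ee_rot: [0.0, -0.115, 0.993, 0.001]
contact_force: [0.0, 1.7, 0.7]
width: 0.0094
gripper_force: 27.8
clk 11.97 pos [0.5568 0.0336 0.1027] d [ 0.     0.14  -0.001] a [ 0.001  0.    -0.   ] F [0.  1.7 0.7] w 0.0094 gf 27.839350998401642 q6 -1.87
```

```bash
for i in 1 2; do python3 -m jog '[{"dx":0,"dy":-0.008,"dz":0,"ax":0,"ay":0,"az":0,"grip":-1},{"dx":0,"dy":-0.008,"dz":0,"ax":0,"ay":0,"az":0,"grip":-1}]' | grep -E "pos|cont"; done
python3 go.py 0.5487 0.0676 0.103 103.2
```

```text
position: [0.5568, 0.0334, 0.1026]
contact_force: [-0.8, 7.2, -0.3]
position: [0.5568, 0.0333, 0.1024]
contact_force: [-0.5, 11.9, -0.1]
clk 12.3 pos [0.5568 0.0333 0.1024] d [ 0.     0.141 -0.001] a [ 0.005  0.    -0.001] F [-0.5 11.9 -0.1] w 0.0095 gf 27.541495263576508 q6 -1.87
```

```bash
python3 -m jog '[{"dx":0,"dy":0.014,"dz":0,"ax":0,"ay":0,"az":0,"grip":-1},{"dx":0,"dy":0.014,"dz":0,"ax":0,"ay":0,"az":0,"grip":-0.3},{"dx":0,"dy":0.014,"dz":0,"ax":0,"ay":0,"az":0,"grip":-0.3},{"dx":0,"dy":0.014,"dz":0,"ax":0,"ay":0,"az":0,"grip":-0.3},{"dx":0,"dy":0.014,"dz":-0.1,"ax":0,"ay":0,"az":0,"grip":-0.3}]' 30 >/dev/null
python3 -m jog '[{"dx":0,"dy":0,"dz":-0.15,"ax":0,"ay":0,"az":0,"grip":-0.3},{"dx":0,"dy":0,"dz":-0.3,"ax":0,"ay":0,"az":0,"grip":-0.3},{"dx":0,"dy":0,"dz":-0.45,"ax":0,"ay":0,"az":0,"grip":-0.3},{"dx":0,"dy":0.15,"dz":-0.45,"ax":0,"ay":0,"az":0,"grip":1},{"dx":0,"dy":0.3,"dz":-0.45,"ax":0,"ay":0,"az":0,"grip":1}]' >/dev/null
python3 -m jog '[{"dx":0,"dy":0.15,"dz":0,"ax":0,"ay":0,"az":0.08,"grip":1},{"dx":0,"dy":0.24,"dz":0,"ax":0,"ay":0,"az":0.16,"grip":1},{"dx":0,"dy":0.24,"dz":0,"ax":0,"ay":0,"az":0.24,"grip":1},{"dx":0,"dy":0.24,"dz":0,"ax":0,"ay":0,"az":0.32,"grip":1},{"dx":0,"dy":0.24,"dz":0,"ax":0,"ay":0,"az":0.4,"grip":1}]' >/dev/null
python3 -m jog '[{"dx":0,"dy":0,"dz":0,"ax":0,"ay":0,"az":0.6,"grip":1},{"dx":0,"dy":0,"dz":0,"ax":0,"ay":0,"az":0.6,"grip":1},{"dx":0,"dy":0,"dz":0,"ax":0,"ay":0,"az":0.6,"grip":1},{"dx":0,"dy":0,"dz":0,"ax":0,"ay":0,"az":0.6,"grip":1},{"dx":0,"dy":0,"dz":0,"ax":0,"ay":0,"az":0.6,"grip":1}]' >/dev/null
python3 -m jog '[{"dx":0,"dy":0,"dz":0,"ax":0,"ay":0,"az":0.2,"grip":1},{"dx":0,"dy":0,"dz":0,"ax":0,"ay":0,"az":0.2,"grip":1},{"dx":0,"dy":0,"dz":0,"ax":0,"ay":0,"az":0.2,"grip":1},{"dx":0,"dy":0,"dz":0,"ax":0,"ay":0,"az":0.2,"grip":1}]' 
python3 go.py 0.525 0.163 0.115 13.6
python3 -c "
from h import *
shot('scene','s5')
crop('s5','s5c',215,165,335,255,5)"
```

```text
clock: 14.3
position: [0.5262, 0.1638, 0.2403]
ee_rot: [0.0, 0.616, 0.787, -0.0]
contact_force: [0.1, 0.1, -0.5]
width: 0.0857
gripper_force: 0.0
clk 14.3 pos [0.5262 0.1638 0.2403] d [-0.002 -0.006  0.501] a [0.    0.    0.003] F [ 0.1  0.1 -0.5] w 0.0857 gf 0.0 q6 -0.07
```

View pics/s5c.png

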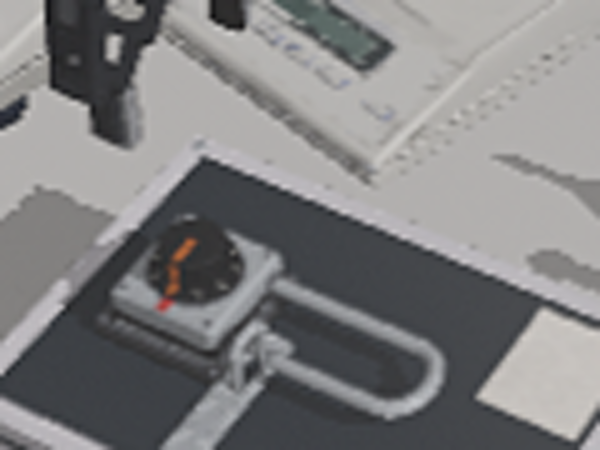

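The shackle is fully out, bow at (435,370), and its short leg's tip has left the staple near (275,355). I'll lower onto the body.

```bash
python3 -m jog '[{"dx":0,"dy":-0.006,"dz":0.12,"ax":0,"ay":0,"az":0,"grip":1},{"dx":0,"dy":-0.006,"dz":0.25,"ax":0,"ay":0,"az":0,"grip":1},{"dx":0,"dy":-0.006,"dz":0.38,"ax":0,"ay":0,"az":0,"grip":1},{"dx":0,"dy":-0.006,"dz":0.45,"ax":0,"ay":0,"az":0,"grip":1},{"dx":0,"dy":-0.006,"dz":0.5,"ax":0,"ay":0,"az":0,"grip":1}]' 60
python3 -m jog '[{"dx":0,"dy":0,"dz":0.01,"ax":0,"ay":0,"az":0,"grip":1},{"dx":0,"dy":0,"dz":0.02,"ax":0,"ay":0,"az":0,"grip":1},{"dx":0,"dy":0,"dz":0.03,"ax":0,"ay":0,"az":0,"grip":1},{"dx":0,"dy":0,"dz":0.03,"ax":0,"ay":0,"az":0,"grip":1},{"dx":0,"dy":0,"dz":0.03,"ax":0,"ay":0,"az":0,"grip":1}]' 60
python3 go.py 0.525 0.163 0.106 13.6
```

```text
clock: 14.77
position: [0.523, 0.1634, 0.1128]
ee_rot: [-0.001, 0.615, 0.788, -0.002]
contact_force: [0.4, 0.0, -0.7]
width: 0.0854
gripper_force: 0.0
clock: 15.18
position: [0.5253, 0.1641, 0.1088]
ee_rot: [0.001, 0.616, 0.788, 0.001]
contact_force: [-0.4, -0.3, -0.3]
width: 0.0858
gripper_force: 0.0
clk 15.18 pos [0.5253 0.1641 0.1088] d [-0.004 -0.002  0.011] a [0.001 0.    0.004] F [-0.4 -0.3 -0.3] w 0.0858 gf 0.0 q6 -0.07
```

```bash
python3 -m jog '[{"dx":0,"dy":0,"dz":0.008,"ax":0,"ay":0,"az":0,"grip":1},{"dx":0,"dy":0,"dz":0.016,"ax":0,"ay":0,"az":0,"grip":1},{"dx":0,"dy":0,"dz":0.016,"ax":0,"ay":0,"az":0,"grip":1}]' 60
python3 -m jog '[{"dx":0,"dy":0,"dz":0,"ax":0,"ay":0,"az":0,"grip":0.3},{"dx":0,"dy":0,"dz":0,"ax":0,"ay":0,"az":0,"grip":0.3},{"dx":0,"dy":0,"dz":0,"ax":0,"ay":0,"az":0,"grip":0.3},{"dx":0,"dy":0,"dz":0,"ax":0,"ay":0,"az":0,"grip":0.3}]' 60
python3 -m jog '[{"dx":0,"dy":0,"dz":0,"ax":0,"ay":0,"az":0,"grip":0.3},{"dx":0,"dy":0,"dz":0,"ax":0,"ay":0,"az":0,"grip":0.3},{"dx":0,"dy":0,"dz":0,"ax":0,"ay":0,"az":0,"grip":0.3}]' 80
```

```text
clock: 15.43
position: [0.5244, 0.1639, 0.1038]
ee_rot: [-0.0, 0.616, 0.788, 0.0]
contact_force: [-0.5, 0.1, -1.2]
width: 0.085
gripper_force: 0.0
clock: 15.77
position: [0.5251, 0.1642, 0.1045]
ee_rot: [0.0, 0.616, 0.788, 0.001]
contact_force: [0.3, 0.4, 4.5]
width: 0.0641
gripper_force: 69.0
clock: 16.02
position: [0.5251, 0.1642, 0.1046]
ee_rot: [0.0, 0.616, 0.788, 0.001]
contact_force: [-0.4, 0.2, 5.1]
width: 0.064
gripper_force: 87.7
```

```bash
python3 -m jog '[{"dx":0,"dy":0,"dz":-0.02,"ax":0,"ay":0,"az":0,"grip":0.3},{"dx":0,"dy":0,"dz":-0.04,"ax":0,"ay":0,"az":0,"grip":0.3},{"dx":0,"dy":0,"dz":-0.06,"ax":0,"ay":0,"az":0,"grip":0.3},{"dx":0,"dy":0,"dz":-0.08,"ax":0,"ay":0,"az":0,"grip":0.3},{"dx":0,"dy":0,"dz":-0.08,"ax":0,"ay":0,"az":0,"grip":0.3}]' 80
python3 -m jog '[{"dx":0,"dy":0,"dz":-0.04,"ax":0,"ay":0,"az":0,"grip":0.3},{"dx":0,"dy":0,"dz":-0.08,"ax":0,"ay":0,"az":0,"grip":0.3},{"dx":0,"dy":0,"dz":-0.12,"ax":0,"ay":0,"az":0,"grip":0.3},{"dx":0,"dy":0,"dz":-0.16,"ax":0,"ay":0,"az":0,"grip":0.3},{"dx":0,"dy":0,"dz":-0.2,"ax":0,"ay":0,"az":0,"grip":0.3}]'
```

```text
clock: 16.43
position: [0.5249, 0.1641, 0.1247]
ee_rot: [0.0, 0.616, 0.788, 0.0]
contact_force: [0.4, -0.2, -3.7]
width: 0.0642
gripper_force: 89.5
clock: 16.85
position: [0.5248, 0.164, 0.1753]
ee_rot: [0.0, 0.616, 0.788, 0.0]
contact_force: [-0.3, 0.7, -4.1]
width: 0.0638
gripper_force: 89.4
```

Lifting cleanly: it carries about 4 N, the weight of the lock. I'll continue to about 14 cm of lift.

```bash
python3 -m jog '[{"dx":0,"dy":0,"dz":-0.08,"ax":0,"ay":0,"az":0,"grip":0.3},{"dx":0,"dy":0,"dz":-0.16,"ax":0,"ay":0,"az":0,"grip":0.3},{"dx":0,"dy":0,"dz":-0.22,"ax":0,"ay":0,"az":0,"grip":0.3},{"dx":0,"dy":0,"dz":-0.28,"ax":0,"ay":0,"az":0,"grip":0.3},{"dx":0,"dy":0,"dz":-0.32,"ax":0,"ay":0,"az":0,"grip":0.3}]' >/dev/null
python3 -m jog '[{"dx":0,"dy":0,"dz":0,"ax":0,"ay":0,"az":0,"grip":0.3},{"dx":0,"dy":0,"dz":0,"ax":0,"ay":0,"az":0,"grip":0.3},{"dx":0,"dy":0,"dz":0,"ax":0,"ay":0,"az":0,"grip":0.3},{"dx":0,"dy":0,"dz":0,"ax":0,"ay":0,"az":0,"grip":0.3}]'
python3 -c "
from h import *
shot('scene','s6')
crop('s6','s6c',190,100,430,280,3)"
```

```text
clock: 17.6
position: [0.5238, 0.1638, 0.2526]
ee_rot: [-0.001, 0.616, 0.788, -0.001]
contact_force: [0.8, 0.3, -4.7]
width: 0.064
gripper_force: 89.8
```

View pics/s6c.png

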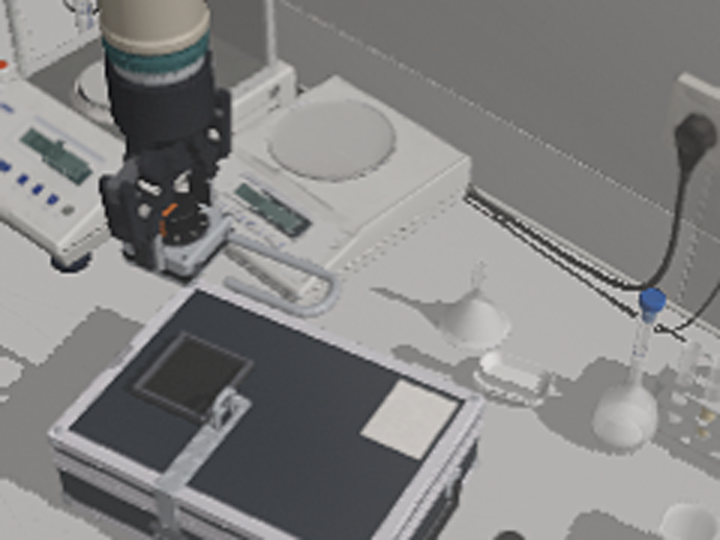

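The padlock is held level at (175,245), dial up, with the shackle open and its bow at (335,290). The pocket is empty and the staple clear.

```bash
python3 -c "
from rig import manip
print(manip.sign_off())"
```

```text
the job is handed in; nothing more can be done
None
```

The job is handed in: the bottle stands upright on the worktop, and the unlocked padlock is held level, shackle open, about 15 cm above the lid; sign-off returned no verdict.

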